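Rock the pendulum angle gauge to its mark and hold it

TASK

Pick up the blue angle gauge by its black handle and first set it level on the round steel stud of the wooden block, with the middle of its base on the stud and its face square to the stud. Then, without lifting it away, rock it gently on the stud until its swinging pointer has settled on the red mark, and finish holding it there, still resting lightly on the stud and gripped by the handle, so that a line can be scribed along its base. Leave the jar, the fitting and the pump barrel where they stand.

Things in the scene. Friction and masses are not known exactly. Their poses are not given: they have to be found in the camera images.
- gauge: Loose pendulum angle gauge, 0.3 to 0.5 kg, standing upright on the layout board (z = 0.004). Origin: centre of the underside of its flat aluminium base; z up, -x out of the dial (which faces the robot, turned by up to 0.4 rad), y along the base. Base 34 (x) x 124 (y) x 10 mm; on it a round blue case, diameter 112 mm, 26 mm thick, top 122 mm up; black handle on top.
- gauge_foot (a point): Middle of the underside of the gauge's base (same point as the gauge's origin)
- gauge_handle (a point): Point in the gauge's black handle (16 mm thick (x), 60 mm long (y), from 118 to 165 mm up), 146 mm above its underside; grip here across the 16 mm (gauge x)
- pointer (a joint): Angle (rad) of the pointer, a black needle with a brass bob, hanging freely by gravity from the centre of the dial behind a window: 0 when it points at the gauge's base, positive with its tip towards the gauge's +y. Once settled (about 1 s) it equals the gauge's tilt: leaning the gauge's top to its +y side (left as seen from the robot) makes it positive.
- pointer_tip (a point): Tip of the needle, 42 mm from the pivot; pivot 66 mm above the underside
- mark (a joint): Angle (rad) at which the red mark is set on the dial, same zero and sign as the pointer; 0.2 to 0.42, stays as set. It is behind the window and cannot be touched.
- mark_centre (a point): Middle of the red mark, 42 mm from the pivot like the pointer's tip; the mark is 8 mm wide
- stud_block: Wooden joist offcut 70 (x) x 90 (y) x 45 mm screwed to the thin layout board on the bench (board top z = 0.004), with a half-round steel stud standing across its top. Origin: centre of the underside; x along the stud, turned by up to 0.3 rad. The stud is 50 mm long (x), 24 mm wide, round on top with radius 12 mm about a line 63 mm up; its crest is 75 mm up (all above its underside). Rigid.
- crest (a point): Middle of the crest (highest line) of the steel stud, 75 mm above the block's underside
- microscope: Fixed stereo microscope on the bench between the robot's start and the work, an obstacle to pass over or round: about 0.3 m long (x), 0.2 m wide (y) and up to 0.4 m tall. Origin: underside of its foot.
- jar_1: Bystander: small white jar with black lid, 34 x 34 x 34 mm; origin at the centre of its underside
- fitting_b: Bystander: grey threaded hydraulic fitting lying down, 30 x 60 x 26 mm; origin at the centre of its underside
- pump_barrel: Bystander: black pump barrel standing, 35 x 52 x 50 mm; origin at the centre of its underside

How it is judged (in metres and radians):
On the way, in this order (a step that is already met when the one before it is completed fails the run):
1. the gauge stands level (within 0.1 rad) on the stud, the middle of its base within 20 mm of the middle of the crest (contact force between gauge and stud_block above 0.5 N and angle between gauge's own z axis and vertical below 0.1 rad and distance between gauge_foot and crest below 0.02 m), for 0.3 s.
2. the gauge begins to lean (0.1 to 0.2 rad) with the middle of its base still within 20 mm of the crest, not lifted away (distance between gauge_foot and crest below 0.02 m and angle between gauge's own z axis and vertical between 0.1 and 0.2 rad).
At the end, for the whole second after the job is handed in: Pointer tip within 4 mm of the middle of the red mark and at rest (under 0.2 rad/s); gauge resting on the stud with 0.5 to 20 N, the middle of its base within 20 mm of the middle of the crest, square to the stud within 0.25 rad; gripped within 50 mm of the middle of its handle (distance between pointer_tip and mark_centre below 0.004 m and velocity of joint pointer between -0.2 and 0.2 rad/s and contact force between gauge and stud_block between 0.5 and 20 N and distance between gauge_foot and crest below 0.02 m and angle between the x axis of gauge and the x axis of stud_block, either way round below 0.25 rad and contact force between the fingers and gauge above 2 N and distance between the grasp point and gauge_handle below 0.05 m); the arm keeps its last pose, push and grip.
It fails at once if the jar moved by more than 30 mm (distance of jar_1 from where it was at the start of the episode above 0.03 m).
It fails at once if the fitting moved by more than 30 mm (distance of fitting_b from where it was at the start of the episode above 0.03 m).
It fails at once if the pump barrel moved by more than 30 mm (distance of pump_barrel from where it was at the start of the episode above 0.03 m).
It fails at once if the gauge pressed on the stud with more than 40 N (contact force between gauge and stud_block above 40 N).
It also fails if it takes over 61 s, if anything falls off the work surface, if the arm or the gripper's body presses on something with over 40 N, if the wrist force passes 120 N, or if a joint passes its speed limit or range.

ROBOT

A 6-joint arm with a two-finger parallel gripper is mounted at the origin on a cart in front of the work surface, level with it; the furniture and walls round the work are solid. World frame = base frame: x ahead of the robot, y to its left, z up, the work surface at z = 0. Lengths are in mm, angles in degrees, forces in N, time in s.
With the tool pointing down it reaches from about 325 to 850 mm from the base axis. Payload 15.5 kg.
Tool frame: the origin (TCP) lies at the very end of the fingers, on their centre line; the grasp point (between the pads) lies manip.grasp_offset behind it (manip.grasp_offset is the distance from the TCP to the grasp point, in mm); z points along the fingers, y is the line along which they close (so a half turn about z gives the same grasp; the last joint's range is limited). The gripper opens to 91 mm and grips with 3 to 60 N. Pads are 32 mm wide; open, the fingers measure 118 mm over their backs; the gripper's body (76 mm by 178 mm) begins 60 mm behind the grasp point.
Start: joints at [-73.253, 28.281, 77.091, -0, 74.628, -5.472], TCP at [236.347, -578.59, 213.915] pointing down, gripper open.
Joint ranges: [-166.48, 166.48], [-47.26, 123.95], [12.59, 153.08], [-70.14, 250.14], [6.76, 159.57], [-176.63, 176.63]. Speed limits (degrees/s): [108.29, 108.29, 147.25, 172.46, 172.46, 172.46].

INTERFACE

Orientations are given as [roll, pitch, yaw] about the fixed x, y, z axes, in that order (R = Rz(yaw) Ry(pitch) Rx(roll)).
In Python, from plant import monitor, vision, workorder, manip gives the robot as it stands.
- The arm moves only by the tool move_arm, never from a script. Its argument "rows" is a list of rows, each an object of numbers: "dx", "dy", "dz": the shift along the tool's x, y, z in mm; "turn": the turn about the tool's z in rad; "hand": the finger opening in mm, from 0 to 91.2. A call has 1 to 20 rows; each row shifts and turns the commanded pose from where the row before left it, along the tool's axes as they then stand; what a row does not reach is not made up. A row lasts 1/12 s, in which the tool goes at most 41.7 mm and 7.16 degrees, less where a joint would pass 70% of its speed; a pose out of reach is approached as far as the arm can. A call with a gripper value outside its range is refused whole. The fingers move at their own pace and stop on an object; the grip force is fixed at half the most. Time passes only in rows, so rows that do not move let the fingers close. It gives the time, the measured TCP pose, the force, the opening and the grip force at its end, in the units of the state.
- monitor.sense(): the state, without advancing time (a new reading comes with each control period).
- vision.camera(name): name is "scene" or "top" or "wrist"; returns a dict with "frame" (400x640x3 uint8, red, green, blue), "depth" (400x640 float32, mm along the optical axis (not along the pixel's ray), 0 where there is no reading), "fx", "fy", "cx", "cy" (pixels), "k1" (the pictures are not rectified: a ray, as slopes to the right and down, at radius r is drawn at 1 + k1 r^2 times it, then the intrinsics apply), "camera_from_world" (4x4, takes a point from world to camera coordinates). Camera axes: x right, y down, z forward; pixel columns grow to the right and rows downward; lengths in mm; the calibration is good to about 2 mm. A picture is of the moment at which its call begins.
- workorder.job_done(): hands the job in; it is judged then, once.
The state is a dict: "time": time; "joint_pos": joint angles; "qd": joint speeds; "effort": joint torques, N m; "tcp_pos": TCP position; "ee_rot": TCP orientation; "contact_force": force on the tool from outside, world axes, zero at the start; "wrist_torque": the same for the moment, N m; "gripper_width": finger opening in mm; "gripper_force": force on a finger pad.
Only numpy, scipy, OpenCV 4.12 (cv2) and the standard library are available. Lean on these libraries where they do the work, as an engineer would, in place of code of your own. Each camera call takes 0.05 s, during which the arm holds its last target. There are 200 camera calls.

## Working session

There is one attempt and no reset: what is moved stays moved. The work goes in short steps, Python scripts to look and compute and a tool call to move; the robot and the scene stay as the last step left them, time stands still between calls to the robot, and variables do not carry over. Pictures are saved under pics/ and viewed, at most 10 in all, crops included, and the job is handed in when it is done.

Besides the shell and the picture viewer there is one more tool, called after "Emit:" by a JSON object that holds its "name" and its "arguments", one argument or row to a line. move_arm: Moves the arm, as the interface text tells. Its arguments: {"type":"object","properties":{"rows":{"type":"array","items":{"type":"object","properties":{"dx":{"type":"number"},"dy":{"type":"number"},"dz":{"type":"number"},"turn":{"type":"number"},"hand":{"type":"number"}}}}},"required":["rows"]}

```bash
mkdir -p pics; ls; cat > h.py <<'E'
import numpy as np, cv2
from plant import monitor, vision, workorder, manip
def cam(n):
    c=vision.camera(n); c['f']=np.array(c['frame']); c['d']=np.array(c['depth']); c['T']=np.array(c['camera_from_world']); return c
def ray(c,u,v):
    x=np.array([(u-c['cx'])/c['fx'],(v-c['cy'])/c['fy']]); y=x.copy()
    for _ in range(10): y=x/(1+c['k1']*(y@y))
    R=c['T'][:3,:3]; return -R.T@c['T'][:3,3], R.T@np.array([y[0],y[1],1])
def onz(c,u,v,z):
    o,d=ray(c,u,v); return o+d*(z-o[2])/d[2]
def dep(c,u,v):
    o,d=ray(c,u,v); return o+d*c['d'][int(v),int(u)]
def cloud(c):
    h,w=c['d'].shape; u,v=np.meshgrid(np.arange(w),np.arange(h))
    x=np.stack([(u-c['cx'])/c['fx'],(v-c['cy'])/c['fy']],-1); y=x.copy()
    for _ in range(10): y=x/(1+c['k1']*(y**2).sum(-1,keepdims=True))
    p=np.concatenate([y,np.ones((h,w,1))],-1)*c['d'][...,None]
    return (p-c['T'][:3,3])@c['T'][:3,:3]
def save(c,n,box=None,s=1):
    f=c['f'][...,::-1]
    if box: f=f[box[1]:box[3],box[0]:box[2]]
    cv2.imwrite('pics/'+n,cv2.resize(f,None,fx=s,fy=s,interpolation=cv2.INTER_CUBIC))
E
python3 - <<'E'
from h import *
s=monitor.sense(); print(s, manip.grasp_offset)
a=cam('scene');b=cam('top')
save(a,'s.png');save(b,'t.png')
for c in(a,b):
    R=c['T'];print(-R[:3,:3].T@R[:3,3],R[2,:3],c['fx'])
E
```

```text
pics
{'time': 0.0, 'joint_pos': array([-7.32536050e+01,  2.83144887e+01,  7.71266855e+01,  1.46469359e-04,
        7.46285805e+01, -5.47405900e+00]), 'qd': array([-0.07503601, -0.04012849, -0.01994577,  0.00354887,  0.0007323 ,
       -0.00708827]), 'effort': array([ 6.32045922e-04, -8.78811550e+01, -3.81850326e+01,  7.09780329e-02,
        5.34271169e-02, -9.55307360e-05]), 'tcp_pos': array([ 236.2284901 , -578.23055816,  213.34519618]), 'ee_rot': array([-1.79930577e+02, -6.79479011e-03,  2.22204110e+01]), 'contact_force': array([-0.43522609, -0.51189059,  0.67930711]), 'wrist_torque': array([-0.059388  , -0.02580792,  0.02576985]), 'gripper_force': 0.0, 'gripper_width': 90.79698738895019} 18.8
[-156.26794675  665.59444095  665.98097527] [ 0.68736528 -0.46573942 -0.55732913] 465.1358766869701
[ 454.9582836   188.79374443 1231.97344784] [ 0.06590349  0.01182789 -0.9977559 ] 481.52092867354867
```

View pics/s.png

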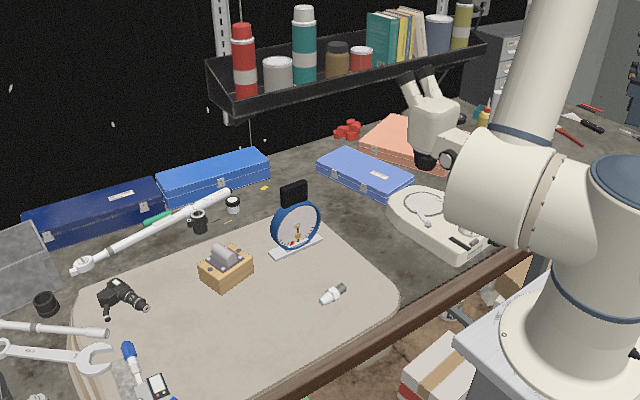

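View pics/t.png

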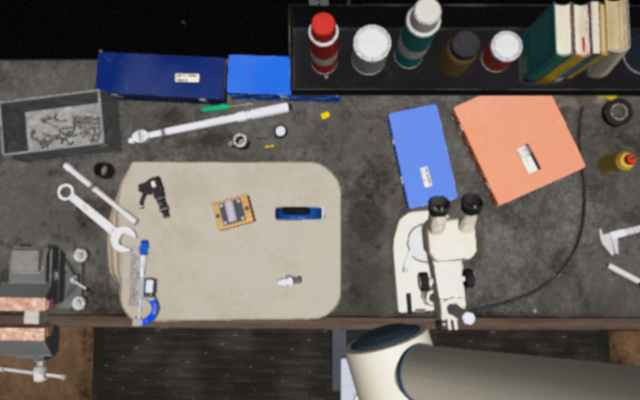

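The scene view shows the gauge at about (295,222) and the stud block at (226,263). In the top view the gauge is at (299,213), the block at (234,212), the fitting at (288,281), the jar at (280,131) and the barrel at (240,141). The microscope is at about (435,265).

```bash
python3 - <<'E'
from h import *
c=cam('top'); P=cloud(c); f=c['f']; hsv=cv2.cvtColor(f,cv2.COLOR_RGB2HSV)
roi=np.zeros(P.shape[:2],bool); roi[165:260,190:335]=1
Z=P[...,2]
def rect(m,n):
    q=P[m][:,:2].astype(np.float32); (x,y),wh,a=cv2.minAreaRect(q); print(n,m.sum(),x,y,wh,a,'z',np.percentile(Z[m],[5,50,95]))
rect(roi&(Z>145)&(Z<190),'handle')
u=np.arange(640)[None,:]+0*Z
rect(roi&(u<262)&(Z>40)&(Z<55),'block')
rect(roi&(u<262)&(Z>64),'stud')
rect(roi&(u>265)&(Z>100)&(Z<135),'case')
for nm,(a,b,cc,d) in dict(jar=(272,124,288,138),pump=(230,132,250,150),fit=(275,274,304,290),mic=(390,190,485,330)).items():
    m=np.zeros_like(roi); m[b:d,a:cc]=1; rect(m&(Z>15)&(Z<600),nm)
m=np.zeros_like(roi); m[5:95,300:620]=1; rect(m&(Z>300),'shelf')
# rgb block
m=roi&(u<262)&(hsv[...,1]>110)&(hsv[...,0]<30)&(Z>30); rect(m,'wood')
E
```

```text
handle 201 511.6820373535156 263.7880859375 (15.04707145690918, 59.60243225097656) 0.5341264605522156 z [153.48778741 167.98666654 172.10879143]
block 749 513.96044921875 428.3927001953125 (70.56874084472656, 90.4860610961914) 15.389033317565918 z [44.90365859 49.82026896 54.15431269]
stud 240 475.5028381347656 322.42138671875 (265.52496337890625, 51.08977508544922) 70.36832427978516 z [  68.28511682   76.74650234 1231.97344784]
case 229 509.4226379394531 264.5276184082031 (25.768627166748047, 94.3603744506836) 0.5886753797531128 z [102.44602183 114.13342138 126.60223159]
jar 148 719.6702270507812 312.43206787109375 (31.687868118286133, 32.292991638183594) 1.0771358013153076 z [29.66412971 33.49282246 37.30621756]
pump 193 691.7981567382812 414.61834716796875 (47.348026275634766, 32.595394134521484) 88.3983383178711 z [17.04919306 45.00915806 51.95602688]
fit 208 344.005859375 288.69970703125 (60.599952697753906, 27.37861442565918) 88.34001922607422 z [19.32448173 25.36807149 31.86594879]
mic 9825 416.4618225097656 -61.18312072753906 (256.013916015625, 309.4162902832031) 89.31597137451172 z [ 34.22770284 234.85077125 336.3111733 ]
shelf 11325 719.1051635742188 -79.30429077148438 (453.5968017578125, 600.708251953125) 7.518093585968018 z [304.38403053 364.76532358 424.88495562]
wood 371 507.7079162597656 331.58062744140625 (291.49127197265625, 87.83678436279297) 86.49372863769531 z [43.9054335  48.75188946 52.47594461]
```

Emit:
{"name": "move_arm", "arguments": {
  "rows": [
    {"dz":-27,"turn":-0.1192,"hand":91},
    {"dz":-27,"turn":-0.1192,"hand":91},
    {"dz":-27,"turn":-0.1192,"hand":91},
    {"dz":-27,"turn":-0.1192,"hand":91},
    {"dz":-27,"turn":-0.1192,"hand":91},
    {"dz":-27,"turn":-0.1192,"hand":91},
    {"dz":-27,"turn":-0.1192,"hand":91},
    {"dz":-27,"turn":-0.1192,"hand":91},
    {"dz":-27,"turn":-0.1192,"hand":91},
    {"dz":-27,"turn":-0.1192,"hand":91},
    {"hand":91}
  ]
}}

```text
$.rows[0]: bad value
```

```bash
python3 - <<'E'
from h import *
c=cam('top');P=cloud(c)
s=P[0:110,290:335].reshape(-1,3); s=s[(s[:,2]>280)&(s[:,2]<600)&(s[:,0]>500)];print('shelf part',s.min(0),s.max(0), np.percentile(s[:,0],1))
s=P[180:330,385:490].reshape(-1,3); s=s[(s[:,2]>25)&(s[:,2]<450)];print('mic',s.min(0),s.max(0))
E
```

```text
shelf part [798.50220284 179.75591283 280.08188177] [926.87683664 269.06487782 417.78016281] 799.6426255040313
mic [ 262.41383085 -208.91561276   25.02356189] [596.49121214  77.19521932 364.24728466]
```

Emit:
{"name": "move_arm", "arguments": {
  "rows": [
    {"dx":0,"dy":0,"dz":-27,"turn":-0.1192,"hand":91},
    {"dx":0,"dy":0,"dz":-27,"turn":-0.1192,"hand":91},
    {"dx":0,"dy":0,"dz":-27,"turn":-0.1192,"hand":91},
    {"dx":0,"dy":0,"dz":-27,"turn":-0.1192,"hand":91},
    {"dx":0,"dy":0,"dz":-27,"turn":-0.1192,"hand":91},
    {"dx":0,"dy":0,"dz":-27,"turn":-0.1192,"hand":91},
    {"dx":0,"dy":0,"dz":-27,"turn":-0.1192,"hand":91},
    {"dx":0,"dy":0,"dz":-27,"turn":-0.1192,"hand":91},
    {"dx":0,"dy":0,"dz":-27,"turn":-0.1192,"hand":91},
    {"dx":0,"dy":0,"dz":-27,"turn":-0.1192,"hand":91},
    {"dx":0,"dy":0,"dz":0,"turn":0,"hand":91}
  ]
}}

```text
time: 1.12
tcp_pos: [236.6, -579.4, 489.2]
ee_rot: [179.9, 0.4, 91.0]
contact_force: [0.8, -0.1, 0.9]
gripper_width: 91.3
gripper_force: 0.0
```

Emit:
{"name": "move_arm", "arguments": {
  "rows": [
    {"dx":34,"dy":11,"dz":0,"turn":0,"hand":91},
    {"dx":34,"dy":11,"dz":0,"turn":0,"hand":91},
    {"dx":34,"dy":11,"dz":0,"turn":0,"hand":91},
    {"dx":34,"dy":11,"dz":0,"turn":0,"hand":91},
    {"dx":34,"dy":11,"dz":0,"turn":0,"hand":91},
    {"dx":34,"dy":11,"dz":0,"turn":0,"hand":91},
    {"dx":34,"dy":11,"dz":0,"turn":0,"hand":91},
    {"dx":34,"dy":11,"dz":0,"turn":0,"hand":91},
    {"dx":34,"dy":11,"dz":0,"turn":0,"hand":91},
    {"dx":34,"dy":11,"dz":0,"turn":0,"hand":91},
    {"dx":34,"dy":11,"dz":0,"turn":0,"hand":91},
    {"dx":34,"dy":11,"dz":0,"turn":0,"hand":91},
    {"dx":34,"dy":11,"dz":0,"turn":0,"hand":91},
    {"dx":34,"dy":11,"dz":0,"turn":0,"hand":91},
    {"dx":34,"dy":11,"dz":0,"turn":0,"hand":91},
    {"dx":34,"dy":11,"dz":0,"turn":0,"hand":91},
    {"dx":34,"dy":11,"dz":0,"turn":0,"hand":91},
    {"dx":34,"dy":11,"dz":0,"turn":0,"hand":91},
    {"dx":34,"dy":11,"dz":0,"turn":0,"hand":91},
    {"dx":34,"dy":11,"dz":0,"turn":0,"hand":91}
  ]
}}

```text
time: 2.78
tcp_pos: [450.2, 105.3, 483.8]
ee_rot: [180.0, 0.0, 90.5]
contact_force: [1.6, -0.8, 0.6]
gripper_width: 91.0
gripper_force: 0.0
```

Emit:
{"name": "move_arm", "arguments": {
  "rows": [
    {"dx":32,"dy":12,"dz":0,"turn":0,"hand":91},
    {"dx":32,"dy":12,"dz":0,"turn":0,"hand":91},
    {"dx":32,"dy":12,"dz":0,"turn":0,"hand":91},
    {"dx":32,"dy":12,"dz":20,"turn":0,"hand":91},
    {"dx":28,"dy":12,"dz":25,"turn":0,"hand":91},
    {"dx":0,"dy":0,"dz":35,"turn":0,"hand":91},
    {"dx":0,"dy":0,"dz":35,"turn":0,"hand":91},
    {"dx":0,"dy":0,"dz":35,"turn":0,"hand":91},
    {"dx":0,"dy":0,"dz":35,"turn":0,"hand":91},
    {"dx":0,"dy":0,"dz":15,"turn":0,"hand":91},
    {"dx":0,"dy":0,"dz":0,"turn":0,"hand":91}
  ]
}}

```text
time: 3.7
tcp_pos: [506.8, 259.1, 279.9]
ee_rot: [-179.6, 0.1, 90.5]
contact_force: [-0.3, 0.2, -0.8]
gripper_width: 91.2
gripper_force: 0.0
```

```bash
python3 - <<'E'
from h import *
c=cam('wrist'); save(c,'w1.png'); print(monitor.sense()['tcp_pos'],monitor.sense()['ee_rot']); T=c['T'];print(-T[:3,:3].T@T[:3,3],T[2,:3])
P=cloud(c);Z=P[...,2]
def rect(m,n):
    if m.sum()<10: print(n,'none');return
    q=P[m][:,:2].astype(np.float32); r=cv2.minAreaRect(q); print(n,m.sum(),r)
X,Y=P[...,0],P[...,1]
rect((Z>155)&(Z<185)&(X>470)&(X<550)&(Y>220)&(Y<310),'handle')
rect((Z>45)&(Z<56)&(X>420)&(X<600)&(Y>350)&(Y<500),'block')
E
```

```text
[507.9512268  259.55994177 282.56830209] [-1.79818909e+02  6.81289865e-02  9.04881406e+01]
[507.32783721 330.90950203 450.84231636] [-0.00283405 -0.25921286 -0.96581606]
handle 1363 ((514.3320922851562, 262.6983337402344), (16.170202255249023, 59.19755172729492), 0.5328356623649597)
block 2599 ((518.5061645507812, 414.7170104980469), (70.12855529785156, 64.68183898925781), 15.726289749145508)
```

View pics/w1.png

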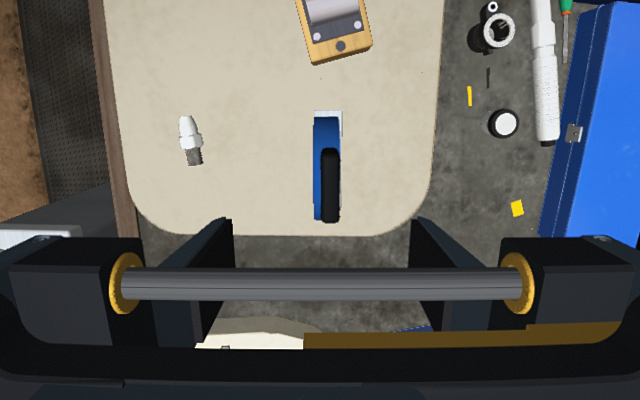

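The wrist view shows the handle at (331,186) between the open fingers, with the block at (337,30) ahead and nothing close by. I'm descending to grip.

Emit:
{"name": "move_arm", "arguments": {
  "rows": [
    {"dx":4,"dy":6,"dz":20,"turn":0,"hand":91},
    {"dx":0,"dy":0,"dz":32,"turn":0,"hand":60},
    {"dx":0,"dy":0,"dz":32,"turn":0,"hand":60},
    {"dx":0,"dy":0,"dz":32,"turn":0,"hand":60},
    {"dx":0,"dy":0,"dz":20,"turn":0,"hand":60},
    {"dx":0,"dy":0,"dz":0,"turn":0,"hand":40},
    {"dx":0,"dy":0,"dz":0,"turn":0,"hand":20},
    {"dx":0,"dy":0,"dz":0,"turn":0,"hand":10},
    {"dx":0,"dy":0,"dz":0,"turn":0,"hand":10},
    {"dx":0,"dy":0,"dz":0,"turn":0,"hand":10},
    {"dx":0,"dy":0,"dz":0,"turn":0,"hand":10},
    {"dx":0,"dy":0,"dz":0,"turn":0,"hand":10}
  ]
}}

```text
time: 4.75
tcp_pos: [515.1, 264.1, 148.6]
ee_rot: [179.9, -0.0, 90.5]
contact_force: [0.0, -0.4, -0.3]
gripper_width: 20.8
gripper_force: 0.0
```

Emit:
{"name": "move_arm", "arguments": {
  "rows": [
    {"dx":0,"dy":0,"dz":2,"turn":0,"hand":10},
    {"dx":0,"dy":0,"dz":0,"turn":0,"hand":10},
    {"dx":0,"dy":0,"dz":0,"turn":0,"hand":10},
    {"dx":0,"dy":0,"dz":0,"turn":0,"hand":10},
    {"dx":0,"dy":0,"dz":0,"turn":0,"hand":10}
  ]
}}

```text
time: 5.17
tcp_pos: [514.9, 264.1, 147.0]
ee_rot: [179.9, -0.0, 90.5]
contact_force: [-4.4, -1.6, 17.0]
gripper_width: 16.0
gripper_force: 30.0
```

Emit:
{"name": "move_arm", "arguments": {
  "rows": [
    {"dx":0,"dy":0,"dz":-5,"turn":0,"hand":10},
    {"dx":0,"dy":0,"dz":-15,"turn":0,"hand":10},
    {"dx":0,"dy":0,"dz":-25,"turn":0,"hand":10},
    {"dx":0,"dy":0,"dz":-30,"turn":0,"hand":10},
    {"dx":0,"dy":0,"dz":-30,"turn":0,"hand":10},
    {"dx":0,"dy":0,"dz":-15,"turn":0,"hand":10},
    {"dx":0,"dy":0,"dz":0,"turn":0,"hand":10},
    {"dx":0,"dy":0,"dz":0,"turn":0,"hand":10}
  ]
}}

```text
time: 5.83
tcp_pos: [514.7, 263.9, 265.7]
ee_rot: [180.0, -0.0, 90.5]
contact_force: [-0.3, -0.3, -5.1]
gripper_width: 16.0
gripper_force: 30.0
```

```bash
cat > g.py <<'E'
from h import *
def block(c):
    P=cloud(c);X,Y,Z=P[...,0],P[...,1],P[...,2]
    m=(Z>43)&(Z<56)&(X>440)&(X<590)&(Y>340)&(Y<500); return cv2.minAreaRect(P[m][:,:2].astype(np.float32)),m.sum()
E
python3 - <<'E'
from g import *
s=monitor.sense(); print(s['tcp_pos'],s['contact_force'],s['wrist_torque'],s['gripper_force'])
c=cam('scene'); save(c,'s2.png',(180,120,380,320),3); print(block(c))
print(block(cam('top')), block(cam('wrist')))
E
```

```text
[514.72245404 263.91504192 265.69762862] [-0.31218481 -0.33749027 -5.12142679] [-0.10563665 -0.02550234 -0.00684056] 29.974931180477142
(((514.4561767578125, 427.5227966308594), (72.69802856445312, 90.1663589477539), 14.825885772705078), np.int64(836))
(((0.0, 0.0), (0.0, 0.0), 0.0), np.int64(0)) (((518.2501831054688, 414.9462890625), (70.26031494140625, 65.6742935180664), 15.56148624420166), np.int64(2841))
```

View pics/s2.png

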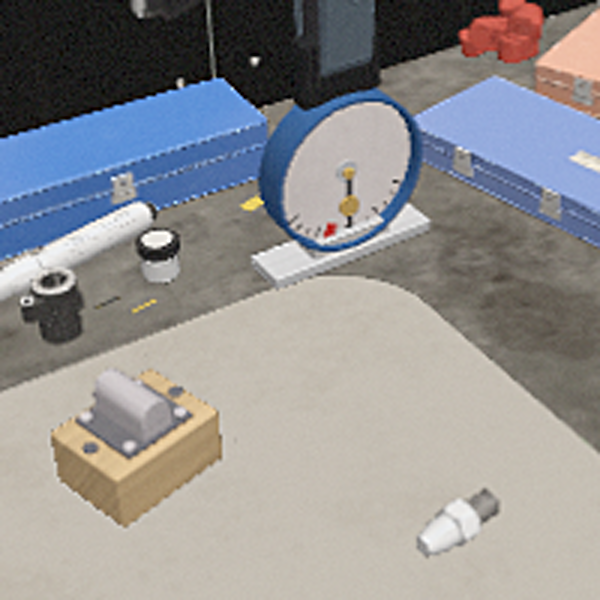

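The gauge hangs level in the grip. In the crop the pivot is at (347,173), the pointer tip at (349,226), and the red mark at (331,231) towards +y. I'm carrying it over the stud.

Emit:
{"name": "move_arm", "arguments": {
  "rows": [
    {"dx":10,"dy":0,"dz":0,"turn":-0.03,"hand":10},
    {"dx":20,"dy":0,"dz":0,"turn":0,"hand":10},
    {"dx":26,"dy":0,"dz":0,"turn":0,"hand":10},
    {"dx":28,"dy":1,"dz":0,"turn":0,"hand":10},
    {"dx":28,"dy":1,"dz":0,"turn":0,"hand":10},
    {"dx":26,"dy":1,"dz":0,"turn":0,"hand":10},
    {"dx":18,"dy":0,"dz":0,"turn":-0.04,"hand":10},
    {"dx":8,"dy":0,"dz":0,"turn":-0.05,"hand":10},
    {"dx":0,"dy":0,"dz":0,"turn":-0.06,"hand":10},
    {"dx":0,"dy":0,"dz":0,"turn":-0.05,"hand":10},
    {"dx":0,"dy":0,"dz":0,"turn":-0.03,"hand":10},
    {"dx":0,"dy":0,"dz":10,"turn":0,"hand":10},
    {"dx":0,"dy":0,"dz":10,"turn":0,"hand":10},
    {"dx":0,"dy":0,"dz":10,"turn":0,"hand":10},
    {"dx":0,"dy":0,"dz":0,"turn":0,"hand":10},
    {"dx":0,"dy":0,"dz":0,"turn":0,"hand":10}
  ]
}}

```text
time: 7.32
tcp_pos: [510.9, 427.6, 234.6]
ee_rot: [-179.9, 0.0, 105.4]
contact_force: [-0.3, -0.2, -4.5]
gripper_width: 15.9
gripper_force: 30.0
```

```bash
python3 - <<'E'
from g import *
s=monitor.sense(); print(s['tcp_pos'],s['ee_rot'],s['contact_force'],s['wrist_torque'])
c=cam('scene'); save(c,'s3.png',(160,120,310,320),3)
P=cloud(c);hsv=cv2.cvtColor(c['f'],cv2.COLOR_RGB2HSV);X,Y,Z=P[...,0],P[...,1],P[...,2]
t=s['tcp_pos']; near=(abs(X-t[0])<60)&(abs(Y-t[1])<80)
# base front/bright pixels and block wood
m=near&(Z>88)&(Z<104)&(hsv[...,1]<60)&(hsv[...,2]>120); q=P[m]
print('base',m.sum(),cv2.minAreaRect(q[:,:2].astype(np.float32)),q.min(0),q.max(0))
w=near&(Z>40)&(Z<54); print('block',w.sum(),cv2.minAreaRect(P[w][:,:2].astype(np.float32)))
E
```

```text
[510.85050091 427.60133728 234.56091729] [-1.79873778e+02  4.43322306e-02  1.05387859e+02] [-0.2897093  -0.22764975 -4.50890066] [ 0.0128576  -0.09783264  0.0151396 ]
base 498 ((509.5966491699219, 424.94219970703125), (34.68932342529297, 124.88823699951172), 15.494185447692871) [477.1780561  361.43240364  91.29222445] [535.05079117 488.6075196  103.97864   ]
block 720 ((513.732421875, 427.5376892089844), (73.71324157714844, 90.0056381225586), 15.622945785522461)
```

View pics/s3.png

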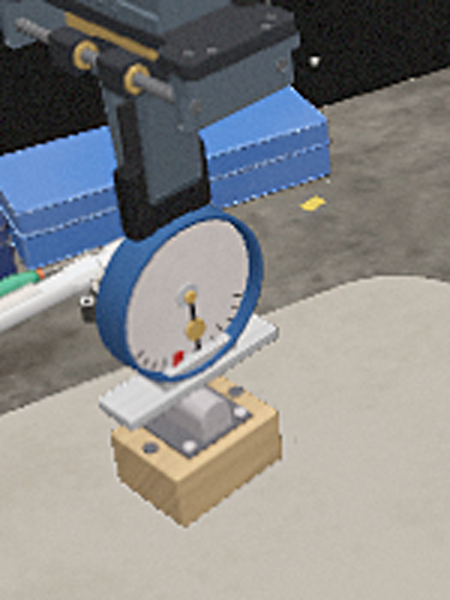

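The crop shows the gauge level just above the stud, with its base centre about 5 mm off. I'll correct that and lower it.

Emit:
{"name": "move_arm", "arguments": {
  "rows": [
    {"dx":1.4,"dy":4.5,"dz":3,"turn":0,"hand":10},
    {"dx":0,"dy":0,"dz":3,"turn":0,"hand":10},
    {"dx":0,"dy":0,"dz":3,"turn":0,"hand":10},
    {"dx":0,"dy":0,"dz":1,"turn":0,"hand":10},
    {"dx":0,"dy":0,"dz":0,"turn":0,"hand":10}
  ]
}}

```text
time: 7.78
tcp_pos: [515.2, 430.4, 225.6]
ee_rot: [-180.0, 0.0, 105.4]
contact_force: [-0.2, 0.0, -3.4]
gripper_width: 16.0
gripper_force: 30.0
```

Emit:
{"name": "move_arm", "arguments": {
  "rows": [
    {"dx":0,"dy":0,"dz":1,"turn":0,"hand":10},
    {"dx":0,"dy":0,"dz":0,"turn":0,"hand":10}
  ]
}}

```text
time: 7.95
tcp_pos: [515.3, 430.5, 224.9]
ee_rot: [180.0, -0.0, 105.4]
contact_force: [-0.0, 1.1, -3.7]
gripper_width: 16.2
gripper_force: 30.0
```

Emit:
{"name": "move_arm", "arguments": {
  "rows": [
    {"dx":0,"dy":0,"dz":0.5,"turn":0,"hand":10},
    {"dx":0,"dy":0,"dz":0,"turn":0,"hand":10}
  ]
}}

```text
time: 8.12
tcp_pos: [515.3, 430.5, 224.4]
ee_rot: [180.0, -0.0, 105.4]
contact_force: [0.1, -0.1, -4.4]
gripper_width: 16.3
gripper_force: 30.0
```

Emit:
{"name": "move_arm", "arguments": {
  "rows": [
    {"dx":0,"dy":0,"dz":0.7,"turn":0,"hand":10},
    {"dx":0,"dy":0,"dz":0,"turn":0,"hand":10}
  ]
}}

```text
time: 8.28
tcp_pos: [515.3, 430.5, 223.7]
ee_rot: [-180.0, 0.0, 105.4]
contact_force: [-0.0, 0.2, -5.1]
gripper_width: 15.8
gripper_force: 30.0
```

Emit:
{"name": "move_arm", "arguments": {
  "rows": [
    {"dx":0,"dy":0,"dz":0.7,"turn":0,"hand":10},
    {"dx":0,"dy":0,"dz":0,"turn":0,"hand":10}
  ]
}}

```text
time: 8.45
tcp_pos: [515.3, 430.5, 222.9]
ee_rot: [-180.0, 0.0, 105.4]
contact_force: [-0.2, -0.1, -4.1]
gripper_width: 15.9
gripper_force: 30.0
```

Emit:
{"name": "move_arm", "arguments": {
  "rows": [
    {"dx":0,"dy":0,"dz":0.5,"turn":0,"hand":10},
    {"dx":0,"dy":0,"dz":0,"turn":0,"hand":10}
  ]
}}

```text
time: 8.62
tcp_pos: [515.3, 430.5, 222.5]
ee_rot: [-180.0, 0.0, 105.4]
contact_force: [-0.9, 0.7, -4.2]
gripper_width: 16.2
gripper_force: 30.0
```

Emit:
{"name": "move_arm", "arguments": {
  "rows": [
    {"dx":0,"dy":0,"dz":0.5,"turn":0,"hand":10},
    {"dx":0,"dy":0,"dz":0,"turn":0,"hand":10}
  ]
}}

```text
time: 8.78
tcp_pos: [515.3, 430.5, 222.0]
ee_rot: [180.0, -0.0, 105.4]
contact_force: [0.4, -0.3, -4.2]
gripper_width: 16.0
gripper_force: 30.0
```

Emit:
{"name": "move_arm", "arguments": {
  "rows": [
    {"dx":0,"dy":0,"dz":0.5,"turn":0,"hand":10},
    {"dx":0,"dy":0,"dz":0,"turn":0,"hand":10}
  ]
}}

```text
time: 8.95
tcp_pos: [515.4, 430.6, 221.9]
ee_rot: [180.0, -0.0, 105.4]
contact_force: [-0.6, -0.2, 1.8]
gripper_width: 15.7
gripper_force: 30.0
```

Emit:
{"name": "move_arm", "arguments": {
  "rows": [
    {"dx":0,"dy":0,"dz":0.5,"turn":0,"hand":10},
    {"dx":0,"dy":0,"dz":0,"turn":0,"hand":10}
  ]
}}

```text
time: 9.12
tcp_pos: [515.6, 430.7, 221.9]
ee_rot: [179.9, -0.0, 105.4]
contact_force: [-2.1, -0.1, 7.2]
gripper_width: 15.8
gripper_force: 30.0
```

Emit:
{"name": "move_arm", "arguments": {
  "rows": [
    {"dx":0,"dy":0,"dz":0.5,"turn":0,"hand":10},
    {"dx":0,"dy":0,"dz":0,"turn":0,"hand":10}
  ]
}}

```text
time: 9.28
tcp_pos: [515.7, 430.8, 221.8]
ee_rot: [179.9, -0.0, 105.4]
contact_force: [-2.9, -0.7, 11.4]
gripper_width: 15.8
gripper_force: 30.0
```

```bash
cat >> g.py <<'E'
def dial(psi=np.radians(15.4)):
    s=monitor.sense(); t=s['tcp_pos']; c=cam('scene'); P=cloud(c); hsv=cv2.cvtColor(c['f'],cv2.COLOR_RGB2HSV)
    n=np.array([np.cos(psi),np.sin(psi),0]); l=np.array([-np.sin(psi),np.cos(psi),0]); B=np.array([514.3,427.8,79.])
    Q=P-B; a=Q@n; b=Q@l; z=Q[...,2]
    near=(abs(a)<45)&(abs(b)<110)&(z>-5)&(z<150)
    H,S,V=hsv[...,0].astype(int),hsv[...,1],hsv[...,2]
    blue=near&(H>98)&(H<120)&(S>120)&(z>8)
    red=near&((H<6)|(H>172))&(S>130)&(z>8)&(z<80)
    white=near&(S<50)&(V>150)&(z>20)&(z<125)&(a<0)
    a0=np.median(a[white])
    def pl(m):
        v,u=np.nonzero(m); r=[]
        for uu,vv in zip(u,v):
            o,d=ray(c,uu,vv); k=(a0-(o-B)@n)/(d@n); p=o+d*k-B; r.append([p@l,p[2]])
        return np.array(r)
    w=pl(white&(abs(a-a0)<5)).astype(np.float32); hull=cv2.convexHull(w); piv,rad=cv2.minEnclosingCircle(hull)
    rm=pl(red).mean(0)
    bs=near&(S<60)&(V>120)&(z>-30)&(z<40)&(a<a0-1)  # base front strip
    bl=pl(bs)
    brass=near&(H>15)&(H<30)&(S>100)&(z>20)&(z<100)&(a>a0-12)&(a<a0+6); br=pl(brass)
    q=P[blue]-B
    print('tcp',t,'F',s['contact_force'],'a0',a0,'pivot',piv,rad,'blue centre(l,z)',[(np.percentile(q@l,1)+np.percentile(q@l,99))/2,(np.percentile(q[:,2],1)+np.percentile(q[:,2],99))/2],'red',rm,red.sum(),
      'mark-from-vertical(rad)',np.arctan2(rm[0]-piv[0],piv[1]-rm[1]),'r',np.hypot(*(rm-piv)))
    return c
def basepts(c,psi=np.radians(15.4)):
    P=cloud(c); hsv=cv2.cvtColor(c['f'],cv2.COLOR_RGB2HSV); n=np.array([np.cos(psi),np.sin(psi),0]); l=np.array([-np.sin(psi),np.cos(psi),0]); Q=P-np.array([514.3,427.8,79.])
    a=Q@n;b=Q@l;z=Q[...,2]; m=(abs(a)<22)&(abs(b)<80)&(z>-35)&(z<45)&(hsv[...,1]<60)&(hsv[...,2]>110)&((a<-13.5)|(abs(b)>40))
    q=np.stack([b[m],z[m]],1).astype(np.float32); print('base',m.sum(),'n extent',np.percentile(a[m],[2,98]),cv2.minAreaRect(q),np.percentile(b[m],[1,99]))
E
python3 - <<'E'
from g import *
c=dial(); basepts(c)
E
```

```text
tcp [515.66345203 430.76153693 221.83543826] F [-2.91049088 -0.71154799 11.38555785] a0 -4.137352250256763 pivot (0.7826329469680786, 62.29164123535156) 54.64655303955078 blue centre(l,z) [np.float64(2.049606560323827), np.float64(68.96226962770481)] red [12.53100193 23.74134835] 9 mark-from-vertical(rad) 0.2958128448095225 r 40.300735170714105
base 543 n extent [-20.8717205  15.4215879] ((0.7124481201171875, 6.801799774169922), (124.99945831298828, 74.02176666259766), 1.246716856956482) [-59.99928159  62.40908281]
```

Step 1 looks met: it is level, the base is centred within about 2 mm, and the contact force is about 15 N. The mark is at about 0.28 rad. I'll start the lean slowly.

Emit:
{"name": "move_arm", "arguments": {
  "rows": [
    {"dx":0,"dy":0,"dz":0,"turn":0,"hand":10},
    {"dx":0,"dy":0,"dz":0,"turn":0,"hand":10},
    {"dx":0,"dy":0,"dz":0,"turn":0,"hand":10},
    {"dx":0,"dy":0,"dz":0,"turn":0,"hand":10},
    {"dx":1,"dy":0,"dz":0,"turn":0,"hand":10},
    {"dx":1,"dy":0,"dz":0,"turn":0,"hand":10},
    {"dx":1,"dy":0,"dz":0.05,"turn":0,"hand":10},
    {"dx":1,"dy":0,"dz":0.05,"turn":0,"hand":10}
  ]
}}

```text
time: 10.0
tcp_pos: [514.6, 434.3, 221.7]
ee_rot: [179.9, -0.0, 105.4]
contact_force: [-2.0, -3.3, 10.8]
gripper_width: 15.6
gripper_force: 30.0
```

Emit:
{"name": "move_arm", "arguments": {
  "rows": [
    {"dx":1,"dy":0,"dz":0.05,"turn":0,"hand":10},
    {"dx":1,"dy":0,"dz":0.05,"turn":0,"hand":10},
    {"dx":1,"dy":0,"dz":0.05,"turn":0,"hand":10},
    {"dx":1,"dy":0,"dz":0.05,"turn":0,"hand":10}
  ]
}}

```text
time: 10.33
tcp_pos: [513.5, 438.2, 221.4]
ee_rot: [179.9, -0.0, 105.4]
contact_force: [-1.2, -2.4, 8.8]
gripper_width: 15.9
gripper_force: 30.0
```

```bash
python3 - <<'E'
from g import *
c=dial(); basepts(c); save(c,'s4.png',(160,120,310,320),3)
E
```

```text
tcp [513.53928846 438.19243755 221.35370565] F [-1.22081827 -2.42168027  8.78486901] a0 -4.2490170195142145 pivot (3.8375673294067383, 66.85431671142578) 56.804283142089844 blue centre(l,z) [np.float64(5.078879913463052), np.float64(68.73405942338911)] red [13.20100485 23.37738193] 10 mark-from-vertical(rad) 0.21212561080807885 r 44.473788017298254
base 574 n extent [-21.30170304  15.48357743] ((0.8475456237792969, 8.051536560058594), (76.52749633789062, 124.37420654296875), 87.5853271484375) [-58.91866116  62.30244796]
```

View pics/s4.png

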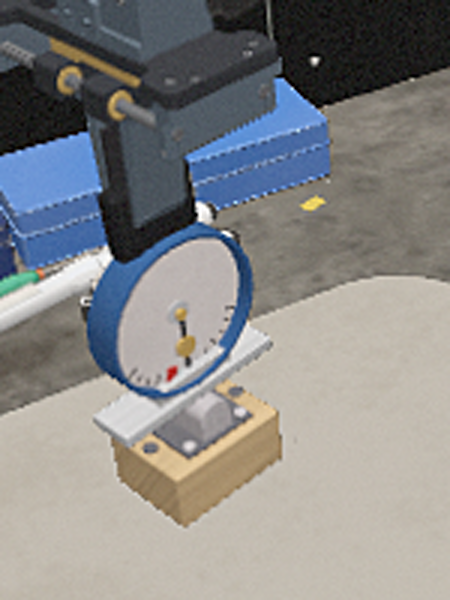

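The gauge is rocking about the stud with the base still centred. The red mark, at (171,373) in the crop, is moving towards the pointer. I'll continue along the arc.

Emit:
{"name": "move_arm", "arguments": {
  "rows": [
    {"dx":1.5,"dy":0,"dz":0.08,"turn":0,"hand":10},
    {"dx":1.5,"dy":0,"dz":0.1,"turn":0,"hand":10},
    {"dx":1.5,"dy":0,"dz":0.12,"turn":0,"hand":10},
    {"dx":1.5,"dy":0,"dz":0.13,"turn":0,"hand":10},
    {"dx":1.5,"dy":0,"dz":0.14,"turn":0,"hand":10}
  ]
}}

```text
time: 10.8
tcp_pos: [511.4, 445.4, 220.6]
ee_rot: [179.9, 0.0, 105.4]
contact_force: [-2.5, -2.6, 7.5]
gripper_width: 16.1
gripper_force: 30.0
```

Emit:
{"name": "move_arm", "arguments": {
  "rows": [
    {"dx":1.5,"dy":0,"dz":0.15,"turn":0,"hand":10},
    {"dx":1.5,"dy":0,"dz":0.16,"turn":0,"hand":10},
    {"dx":1.5,"dy":0,"dz":0.17,"turn":0,"hand":10},
    {"dx":1.5,"dy":0,"dz":0.19,"turn":0,"hand":10},
    {"dx":1.5,"dy":0,"dz":0.2,"turn":0,"hand":10},
    {"dx":0,"dy":0,"dz":0,"turn":0,"hand":10}
  ]
}}

```text
time: 11.3
tcp_pos: [509.3, 452.8, 219.5]
ee_rot: [180.0, 0.0, 105.4]
contact_force: [-0.6, -2.5, 6.6]
gripper_width: 15.9
gripper_force: 30.0
```

```bash
python3 - <<'E'
from g import *
c=dial(); basepts(c)
E
```

```text
tcp [509.34554189 452.77933488 219.49619394] F [-0.58854029 -2.46296126  6.64252149] a0 -4.384740327955058 pivot (-3.6048390865325928, 51.530338287353516) 60.764957427978516 blue centre(l,z) [np.float64(11.502060875033763), np.float64(68.68728472009313)] red [15.69383779 22.31939907] 11 mark-from-vertical(rad) 0.5838368423531134 r 35.01025419915355
base 582 n extent [-20.87288882  14.87151901] ((2.9283065795898438, 3.0622024536132812), (119.72663116455078, 70.53596496582031), 8.604567527770996) [-58.33120963  62.49173213]
```

Emit:
{"name": "move_arm", "arguments": {
  "rows": [
    {"dx":1.5,"dy":0,"dz":0.22,"turn":0,"hand":10},
    {"dx":1.5,"dy":0,"dz":0.24,"turn":0,"hand":10},
    {"dx":1.5,"dy":0,"dz":0.26,"turn":0,"hand":10},
    {"dx":1.5,"dy":0,"dz":0.27,"turn":0,"hand":10},
    {"dx":1.5,"dy":0,"dz":0.28,"turn":0,"hand":10},
    {"dx":0,"dy":0,"dz":0,"turn":0,"hand":10}
  ]
}}

```text
time: 11.85
tcp_pos: [507.3, 460.0, 218.1]
ee_rot: [180.0, 0.0, 105.4]
contact_force: [-1.5, -1.0, 5.2]
gripper_width: 15.4
gripper_force: 30.0
```

Emit:
{"name": "move_arm", "arguments": {
  "rows": [
    {"dx":1.5,"dy":0,"dz":0.3,"turn":0,"hand":10},
    {"dx":1.5,"dy":0,"dz":0.32,"turn":0,"hand":10},
    {"dx":1.5,"dy":0,"dz":0.33,"turn":0,"hand":10},
    {"dx":1.5,"dy":0,"dz":0.34,"turn":0,"hand":10},
    {"dx":1.5,"dy":0,"dz":0.36,"turn":0,"hand":10},
    {"dx":1,"dy":0,"dz":0.24,"turn":0,"hand":10}
  ]
}}

```text
time: 12.35
tcp_pos: [505.1, 468.1, 216.2]
ee_rot: [180.0, 0.0, 105.4]
contact_force: [-1.2, -1.8, 5.8]
gripper_width: 15.9
gripper_force: 30.0
```

Emit:
{"name": "move_arm", "arguments": {
  "rows": [
    {"dx":0,"dy":0,"dz":0,"turn":0,"hand":10},
    {"dx":0,"dy":0,"dz":0,"turn":0,"hand":10},
    {"dx":0,"dy":0,"dz":0,"turn":0,"hand":10},
    {"dx":0,"dy":0,"dz":0,"turn":0,"hand":10},
    {"dx":0,"dy":0,"dz":0,"turn":0,"hand":10},
    {"dx":0,"dy":0,"dz":0,"turn":0,"hand":10},
    {"dx":0,"dy":0,"dz":0,"turn":0,"hand":10},
    {"dx":0,"dy":0,"dz":0,"turn":0,"hand":10},
    {"dx":0,"dy":0,"dz":0,"turn":0,"hand":10},
    {"dx":0,"dy":0,"dz":0,"turn":0,"hand":10},
    {"dx":0,"dy":0,"dz":0,"turn":0,"hand":10},
    {"dx":0,"dy":0,"dz":0,"turn":0,"hand":10}
  ]
}}

```text
time: 13.35
tcp_pos: [505.1, 468.1, 216.2]
ee_rot: [180.0, -0.0, 105.4]
contact_force: [-0.5, -0.7, 5.5]
gripper_width: 16.0
gripper_force: 30.0
```

```bash
python3 - <<'E'
from g import *
c=dial(); basepts(c); save(c,'s5.png',(175,200,265,290),6)
E
```

```text
tcp [505.09630693 468.10839107 216.18869626] F [-0.51426737 -0.73443819  5.466284  ] a0 -4.450897544985946 pivot (-0.6713047027587891, 50.16234588623047) 64.67510986328125 blue centre(l,z) [np.float64(18.037140442917934), np.float64(68.02882519625003)] red [18.0485654  20.49301009] 11 mark-from-vertical(rad) 0.5628665945573575 r 35.08137715930978
base 627 n extent [-20.79904671  14.85715274] ((3.3252220153808594, 6.099578857421875), (119.58256530761719, 71.2860107421875), 4.197057247161865) [-56.12902615  62.13207015]
```

View pics/s5.png

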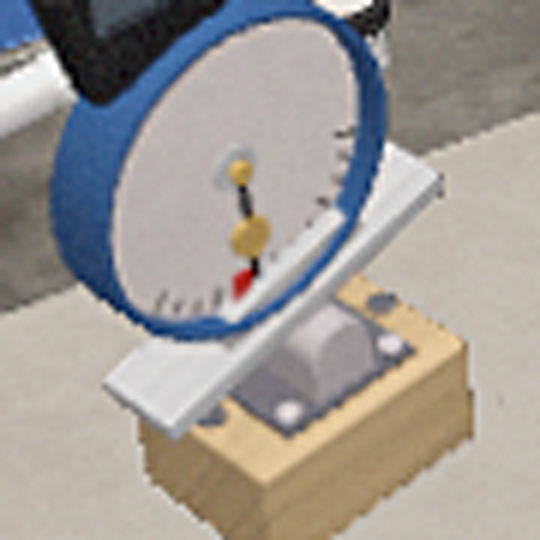

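The pointer tip is at (256,268) in the crop and overlaps the right side of the red mark at (243,282). Some of that offset is parallax, so I'll check it numerically by casting rays.

```bash
python3 - <<'E'
from g import *
c=cam('scene'); psi=np.radians(15.4); n=np.array([np.cos(psi),np.sin(psi),0]); l=np.array([-np.sin(psi),np.cos(psi),0]); B=np.array([514.3,427.8,79.])
def p(z,a0):
    o,d=ray(c,175+z[0]/6-.4,200+z[1]/6-.4); q=o+d*((a0-(o-B)@n)/(d@n))-B; return np.round([q@l,q[2]],1)
for a in(-4.4,-7.4,-10): print(a,'disc',p((235,168),a),'hub',p((241,172),a),'bob',p((250,235),a),'tip',p((256,268),a),'red',p((243,282),a))
P=cloud(c);Q=P-B
for nm,(x,y) in dict(disc=(231,165),bob=(250,235),red=(243,282),dialL=(150,230),dialU=(280,80)).items():
    u,v=int(175+x/6),int(200+y/6); print(nm,Q[v-1:v+2,u-1:u+2]@n)
E
```

```text
-4.4 disc [14.5 63.3] hub [12.6 60.6] bob [12.9 35.8] tip [12.6 22.2] red [18.3 20. ]
-7.4 disc [16.6 66. ] hub [14.6 63.3] bob [15.  38.7] tip [14.7 25.1] red [20.3 23. ]
-10 disc [18.3 68.4] hub [16.4 65.7] bob [16.7 41.1] tip [16.4 27.7] red [22.  25.5]
disc [[ -6.34447129  -5.69684567  -7.52128936]
 [ -7.90040046  -6.46762138  -9.96088071]
 [ -6.2130718   -9.3169769  -10.09350733]]
bob [[ -9.14254352 -12.45966543 -11.9633019 ]
 [ -9.05556419 -11.20916283 -11.18572838]
 [-10.21025559 -10.35273889 -11.82588629]]
red [[-7.51068777 -6.27653272 -6.47998352]
 [-7.73536709 -7.00970352 -6.97025492]
 [-6.50499746 -8.12950793 -6.51239808]]
dialL [[-4.81562771 -2.39725405 -3.59390354]
 [-3.91396963 -5.31207463 -6.62351382]
 [-4.45964081 -3.65438309 -6.2752796 ]]
dialU [[  -3.93785047   -5.19472678   -4.60315579]
 [  -3.52117119   -3.80816265   -3.73700547]
 [  -2.52441509   -1.77676176 -583.34370719]]
```

The rays put the pointer plane at about a = −10 mm and the mark at about a = −7 mm. The mark is therefore still about 3 mm towards +y of the tip, so the gauge needs about 0.07 rad more lean.

Emit:
{"name": "move_arm", "arguments": {
  "rows": [
    {"dx":1.4,"dy":0,"dz":0.36,"turn":0,"hand":10},
    {"dx":1.4,"dy":0,"dz":0.37,"turn":0,"hand":10},
    {"dx":1.4,"dy":0,"dz":0.38,"turn":0,"hand":10},
    {"dx":1.4,"dy":0,"dz":0.39,"turn":0,"hand":10}
  ]
}}

```text
time: 13.78
tcp_pos: [503.6, 473.5, 214.7]
ee_rot: [180.0, 0.0, 105.4]
contact_force: [-1.4, -0.9, 5.1]
gripper_width: 15.5
gripper_force: 30.0
```

Emit:
{"name": "move_arm", "arguments": {
  "rows": [
    {"dx":1.4,"dy":0,"dz":0.4,"turn":0,"hand":10},
    {"dx":1.4,"dy":0,"dz":0.41,"turn":0,"hand":10},
    {"dx":1.4,"dy":0,"dz":0.42,"turn":0,"hand":10},
    {"dx":1.2,"dy":0,"dz":0.36,"turn":0,"hand":10},
    {"dx":0,"dy":0,"dz":0,"turn":0,"hand":10},
    {"dx":0,"dy":0,"dz":0,"turn":0,"hand":10},
    {"dx":0,"dy":0,"dz":0,"turn":0,"hand":10},
    {"dx":0,"dy":0,"dz":0,"turn":0,"hand":10},
    {"dx":0,"dy":0,"dz":0,"turn":0,"hand":10},
    {"dx":0,"dy":0,"dz":0,"turn":0,"hand":10},
    {"dx":0,"dy":0,"dz":0,"turn":0,"hand":10},
    {"dx":0,"dy":0,"dz":0,"turn":0,"hand":10},
    {"dx":0,"dy":0,"dz":0,"turn":0,"hand":10},
    {"dx":0,"dy":0,"dz":0,"turn":0,"hand":10},
    {"dx":0,"dy":0,"dz":0,"turn":0,"hand":10},
    {"dx":0,"dy":0,"dz":0,"turn":0,"hand":10}
  ]
}}

```text
time: 15.12
tcp_pos: [502.1, 478.8, 213.0]
ee_rot: [180.0, -0.0, 105.4]
contact_force: [-1.5, -0.8, 5.9]
gripper_width: 16.0
gripper_force: 30.0
```

```bash
python3 - <<'E'
from g import *
c=dial(); basepts(c); save(c,'s6.png',(175,200,265,290),6)
E
```

```text
tcp [502.13829054 478.81275252 212.97541828] F [-1.52639077 -0.84221308  5.94778357] a0 -4.51955248094551 pivot (3.0085067749023438, 50.13655471801758) 65.005859375 blue centre(l,z) [np.float64(22.824137484969654), np.float64(77.18433607791057)] red [20.08583534 19.43438126] 9 mark-from-vertical(rad) 0.5076102174043565 r 35.1320168182005
base 658 n extent [-20.33754916  14.9243507 ] ((7.864276885986328, 6.094783782958984), (127.05621337890625, 72.253662109375), 4.635730266571045) [-54.44459815  62.5767283 ]
```

View pics/s6.png

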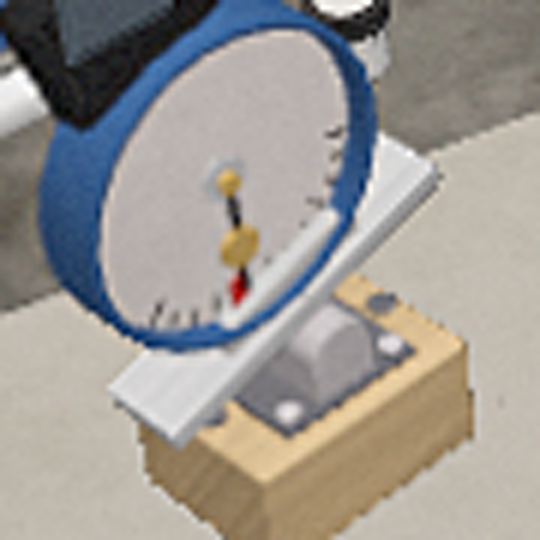

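The tip now sits over the red mark: in the crop the tip is at (243,278) and the mark at (238,291), about 0.5 mm apart sideways once parallax is removed. Contact is about 10 N and the pointer has settled, so I'm handing in.

```bash
python3 -c "
from plant import workorder
print(workorder.job_done())"
```

```text
the job is handed in; nothing more can be done
None
```

I set the gauge level on the stud, rocked it to about 0.33 rad until its pointer sat on the red mark, and handed the job in with it still gripped and resting on the stud at roughly 10 N; no verdict came back.

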